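Move the sprung-pin fire door to the other charcoal grill

ROBOT

A 6-joint arm with a two-finger parallel gripper is mounted at the origin on the work surface. World frame = base frame: x ahead of the robot, y to its left, z up, the work surface at z = 0. Lengths are in m, angles in rad, forces in N, time in s.
With the tool pointing down it reaches from about 0.3 to 0.875 m from the base axis. Payload 6.4 kg.
Tool frame: the origin (TCP) lies where the fingers leave the gripper's body, on its centre line; the fingertips stand 73 mm ahead of it and the grasp point (between the pads) lies 54 mm ahead of it; z points along the fingers, y is the line along which they close (so a half turn about z gives the same grasp; the last joint's range is limited). The gripper opens to 85 mm and grips with 20 to 120 N. Pads are 22 mm wide; open, the fingers measure 114 mm over their backs; the gripper's body (76 mm by 85 mm) begins 54 mm behind the grasp point. The pads swing forward as they close: fully open they stand 13 mm farther back than shut.
Start: joints at [-1.443, 0.181, 1.607, -0, 1.354, -0.206], TCP at [0.188, -0.543, 0.304] pointing down, gripper open.
Joint ranges: [-2.99, 2.99], [-0.89, 2.07], [0.3, 2.58], [-1.14, 4.28], [0, 2.63], [-3.12, 3.12]. Speed limits (rad/s): [2.57, 2.57, 3.01, 3.14, 3.14, 3.14].

INTERFACE

Orientations are given as a unit quaternion [w, x, y, z].
In Python, from bench import ctrl gives the robot as it stands.
- The arm moves only by the tool carry_out, never from a script. Its argument "steps" is one flat list of numbers, 7 for each row, row after row: the shift along the tool's x, y, z in m, then the turn, a rotation vector about the tool's x, y, z in rad, then the opening, from 0 (shut) to 1 (fully open). In form: [dx, dy, dz, wx, wy, wz, claw, dx, dy, dz, wx, wy, wz, claw, ...]. A call has 1 to 20 rows; each row is the pose to reach, as a shift and turn from the pose commanded when the call began, along the tool's axes at that moment; what a row does not reach only later rows make up. A row lasts 1/10 s, in which the tool goes at most 50 mm and 8.59 degrees, less where a joint would pass 70% of its speed; a pose out of reach is approached as far as the arm can. A call with a gripper value outside its range is refused whole. The fingers move at their own pace and stop on an object; the grip force is fixed at half the most. Time passes only in rows, so rows that repeat a pose let the fingers close. It gives the time, the measured TCP pose, the force, the opening and the grip force at its end, in the units of the state.
- ctrl.get_obs(): the state, without advancing time (a new reading comes with each control period).
- ctrl.camera(name): name is "side" or "top"; returns the picture (420x560x3 uint8, red, green, blue); there is no depth.
- ctrl.camera_params(name): a dict with "vertical_fov" (degrees; the focal length in pixels is half the picture's height over the tangent of half this angle, whatever the lens; pixels are square), "cx", "cy" (the principal point, pixels), "cam_to_world" (4x4, takes a point from camera to world coordinates). Camera axes: x right, y down, z forward; pixel columns grow to the right and rows downward; lengths in m; the calibration is good to about 2 mm. A picture is of the moment at which its call begins. camera_params takes no time and is no camera call.
- ctrl.hand_in(): hands the job in; it is judged then, once.
The state is a dict: "time_s": time; "q": joint angles; "dq": joint speeds; "joint_efforts": joint torques, N m; "eef_pos": TCP position; "eef_rot": TCP orientation; "wrist_force": force on the tool from outside, world axes, zero at the start; "torque": the same for the moment, N m; "opening": opening from 0.0 (shut) to 1.0 (fully open); "grasp_force": force on a finger pad.
Only numpy, scipy, OpenCV 4.12 (cv2) and the standard library are available. Lean on these libraries where they do the work, as an engineer would, in place of code of your own. Each camera call takes 0.05 s, during which the arm holds its last target. There are 200 camera calls.

TASK

Tonight's fire goes in the charcoal grill with the grill press on its grate, so move the lift-off fire door over to it: pinch the sprung hinge pin back, lift the door off the empty grill without dropping it, and drop it into the hinge lugs of the other one. That grill's pin lug is bolted a little high or low, so feel for its hole until the pin springs right out through it, and leave the door hanging freely by both ends, shut over the mouth, with the grill press and the other things on the ledge where they are.

Things in the scene. Friction and masses are not known exactly. Their poses are not given: they have to be found in the camera images.
- door: Lift-off fire door, flat steel plate 190 mm wide, 5 mm thick, hinge along its top, about 0.43 kg (varies by a quarter), starts on grill_a. Origin on the hinge axis midway between the ends; y along the axis from fixed stub (-y end) to sprung pin (+y end), x out of its front, z up. Plate hangs 8 to 85 mm below the axis. Hinge barrels, 18 mm thick, end in 28 mm washers at y = -98 and +98 mm.
- door_grip (a point): Where to pinch the door, 30 mm above the axis over its middle. Two plates square to y, 8 mm thick, 26 mm wide in x, 8 to 48 mm above the axis. Fixed thumb plate: outer face 18 mm to -y of here. Pin's plate: outer face 34 mm to +y with the pin out, 18 mm when drawn. Squeezed from 52 to 36 mm over all they draw the pin, and the same grip carries the door. Beside them only the barrels, 9 mm above the axis.
- thumb_top (a point): Middle of the top edge of the fixed thumb plate (8 by 26 mm), 48 mm above the hinge axis, 14 mm to -y of the door's middle: a place to push the door down on.
- pin (a joint): Sprung hinge pin, m: 0 fully out (tip 16 mm past its barrel), 0.016 fully drawn (tip flush). Firm stops. The spring pushes it out with 7 N when out, 10 N when drawn. Let go against a lug beside the hole it stops at 0.008 to 0.014 and clamps the door between the lugs so that it stays up; the door can then still be pushed down with some 5 to 15 N, and the pin snaps out on meeting the hole.
- pin_tip (a point): Middle of the end of the sprung pin, which is 12 mm in diameter.
- door_stub (a point): Middle of the end of the fixed stub, 12 mm in diameter, 18 mm past its barrel, 116 mm from the door's middle.
- grill_a_hinge (a point): Middle of the hinge axis of the empty charcoal grill that the door hangs on at first, 140 mm above the ledge, 129 mm in front of the grill's centre; x out of its front, y along the axis, z up. Grill 210 by 280 mm, grate top 160 mm above the ledge, side handles out to 175 mm. Its lugs are as on grill_b, but the pin sits true in its hole.
- grill_b_hinge (a point): The same point and axes on the other grill, which has the press on its grate; a hung door's origin comes here, axes alike. The surround of the fire mouth starts 11 mm behind the axis, the grill's front face 24 mm behind; the grate top is 20 mm above the axis.
- grill_b_slot (a point): Grill_b's slot lug, a 7 mm plate whose inner face is at y = -101 mm from the hinge point; it takes the stub from above. This point: where the seated stub's axis lies, mid-plate. Slot 17 mm wide, bottom 6 mm below here, straight to 20 mm above, flared to 28 mm wide at 32 mm above.
- grill_b_hole (a point): Grill_b's pin lug, a 7 mm plate 44 mm deep, 52 mm high, inner face at y = +101 mm from the hinge point, with a round through hole of 17 mm in its middle. This point is where the hole's middle would be on the inner face if the lug were true, 2.5 mm above the axis; the lug is bolted through a slot, so hole and plate really lie up to 10 mm higher or lower (not reported).
- press: Bystander on grill_b's grate: cast aluminium grill press, 100 by 150 mm plate with a wooden bar handle, 63 mm high. Origin under its middle.
- tongs: Bystander: steel tongs 255 mm long lying on the ledge. Origin under the middle.
- grinder: Bystander: glass and steel pepper grinder, 56 mm across, 146 mm high. Origin under its middle.
- oil: Bystander: green glass oil bottle, 60 mm across, 190 mm high. Origin under its middle.
- bowl: Bystander: steel bowl, 110 mm across, 50 mm high. Origin under its middle.
- brush: Bystander: wooden grill brush 200 mm long, 32 mm high, lying on the ledge. Origin near its middle, underside.

How it is judged:
On the way, in this order (a step that is already met when the one before it is completed fails the run):
1. the hinge pin has been drawn back (value of joint pin above 0.012 m), for 0.1 s.
2. the door has been lifted clear off the first grill (distance between door and grill_a_hinge above 0.06 m), for 0.1 s.
At the end, for the whole second after the job is handed in: The door hangs on grill_b at rest, upright within 0.15 rad, its middle within 14 mm of the hinge point: stub at the bottom of the slot (within 5 mm), pin all the way out (within 3 mm) and its tip through the pin lug's hole; nothing dropped or disturbed (distance between door and grill_b_hinge below 0.014 m and value of joint pin below 0.003 m and y of pin_tip in the frame of grill_b_hinge above 0.105 m and z of pin_tip in the frame of grill_b_hinge between -0.014 and 0.014 m and z of door_stub in the frame of grill_b_hinge between -0.005 and 0.005 m and angle between door's own z axis and vertical below 0.15 rad and linear speed of door below 0.02 m/s); the robot touches nothing.
It fails at once if the door was dropped on the ledge (height (world z) of door below 0.1 m).
It fails at once if a bystander was disturbed (distance of any of press, tongs, grinder, oil, bowl, brush from where it was at the start of the episode above 0.03 m).
It also fails if it takes over 51 s, if anything falls off the work surface, if the arm or the gripper's body presses on something with over 40 N, if the wrist force passes 120 N, or if a joint passes its speed limit or range.

## Working session

There is one attempt and no reset: what is moved stays moved. The work goes in short steps, Python scripts to look and compute and a tool call to move; the robot and the scene stay as the last step left them, time stands still between calls to the robot, and variables do not carry over. Pictures are saved under pics/ and viewed, at most 10 in all, crops included, and the job is handed in when it is done.

Besides the shell and the picture viewer there is one more tool, called after "Request:" by a JSON object that holds its "method" and its "body". carry_out: Moves the arm, as the interface text tells. Its arguments: {"type":"object","properties":{"steps":{"type":"array"}},"required":["steps"]}

```bash
mkdir -p pics; python3 - <<'E'
from bench import ctrl
import cv2,numpy as np
np.set_printoptions(precision=4,suppress=True)
for n in("side","top"):
    cv2.imwrite(f"pics/{n}0.png",ctrl.camera(n)[:,:,::-1]); print(n,ctrl.camera_params(n))
print(ctrl.get_obs())
E
```

```text
side {'vertical_fov': 46.794306487212445, 'cx': 286.09042656024604, 'cy': 208.95555265040994, 'cam_to_world': array([[-0.7938, -0.448 ,  0.4112,  0.0038],
       [-0.6081,  0.5942, -0.5265,  0.7108],
       [-0.0085, -0.668 , -0.7441,  1.2361],
       [ 0.    ,  0.    ,  0.    ,  1.    ]])}
top {'vertical_fov': 47.38184890154643, 'cx': 276.1947359456619, 'cy': 224.10661610607207, 'cam_to_world': array([[-0.0226, -0.9958,  0.0891,  0.471 ],
       [-0.9997,  0.0229,  0.002 , -0.0959],
       [-0.004 , -0.0891, -0.996 ,  1.3986],
       [ 0.    ,  0.    ,  0.    ,  1.    ]])}
{'time_s': 0.1, 'q': array([-1.4433,  0.1815,  1.6079,  0.    ,  1.3538, -0.2063]), 'dq': array([ 0.0001,  0.0003, -0.0028,  0.    ,  0.001 ,  0.0005]), 'joint_efforts': array([  0.0002, -44.5875, -35.2241,  -0.0003,   0.0041,   0.    ]), 'eef_pos': array([ 0.1884, -0.5429,  0.3031]), 'eef_rot': array([-0.0008,  0.9861,  0.1661,  0.    ]), 'wrist_force': array([-0.1419, -0.2305, -0.2088]), 'torque': array([ 0.0515, -0.0064, -0.08  ]), 'grasp_force': 0.0, 'opening': 0.9973227647154842}
```

View pics/side0.png

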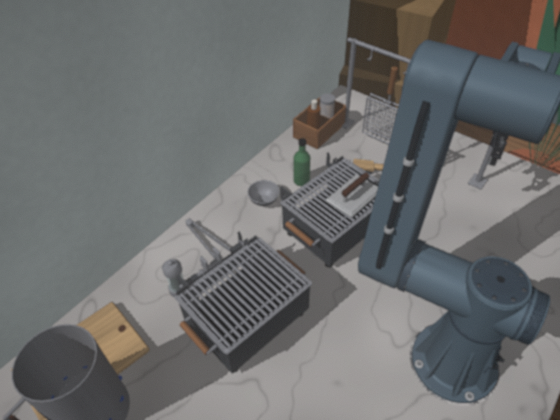

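View pics/top0.png

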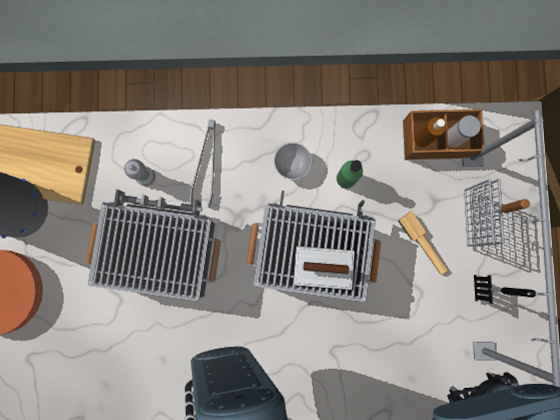

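The top picture shows the empty grill with the door at about (155,203), and grill B with its lugs at about (282,198) and (362,210). Both fronts face +x. I'll zoom in on each.

```bash
python3 - <<'E'
import cv2,numpy as np
t=cv2.imread("pics/top0.png")
a=cv2.resize(t[175:305,80:230],None,fx=4,fy=4,interpolation=cv2.INTER_CUBIC)
b=cv2.resize(t[175:305,240:390],None,fx=4,fy=4,interpolation=cv2.INTER_CUBIC)
a=a[:290];b=b[:290]
cv2.imwrite("pics/ab.png",np.vstack([a,b]))
E
```

```text
(no output)
```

View pics/ab.png

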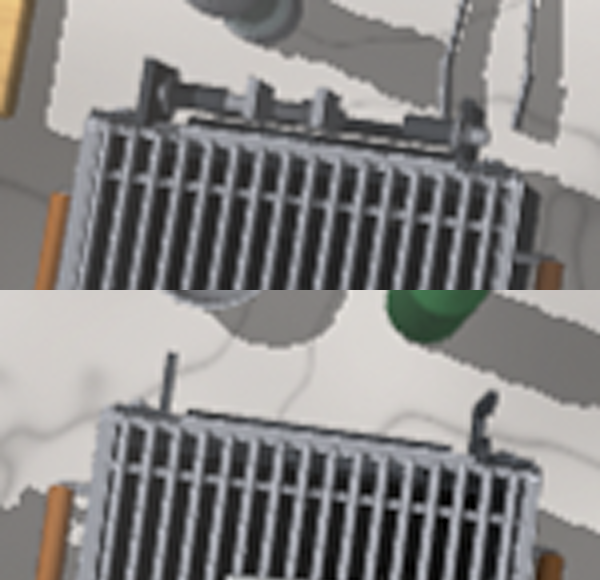

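The crop shows the thumb and pin plates near (258,82) and (322,95), with the solid pin lug on the left (+y) and the slot lug on the right, on both grills. Next I'll fit both grill poses from the grate corners, refine the A to B shift by ECC registration on the rectified grate plane, and overlay the result.

```bash
cat > h.py <<'E'
import cv2,numpy as np
from bench import ctrl
np.set_printoptions(precision=4,suppress=True)
def cam(n):
    p=ctrl.camera_params(n); f=210/np.tan(np.radians(p["vertical_fov"]/2))
    return f,p["cx"],p["cy"],np.array(p["cam_to_world"])
def proj(n,P):
    f,cx,cy,T=cam(n); c=(np.atleast_2d(P)-T[:3,3])@T[:3,:3]
    return np.c_[f*c[:,0]/c[:,2]+cx,f*c[:,1]/c[:,2]+cy]
def ray(n,uv,z):
    f,cx,cy,T=cam(n); uv=np.atleast_2d(uv)
    d=np.c_[(uv[:,0]-cx)/f,(uv[:,1]-cy)/f,np.ones(len(uv))]@T[:3,:3].T
    return T[:3,3]+d*((z-T[2,3])/d[:,2])[:,None]
def W(p,L):  # hinge pose (x,y,yaw), local points -> world
    c,s=np.cos(p[2]),np.sin(p[2]); L=np.atleast_2d(L)
    return np.c_[p[0]+c*L[:,0]-s*L[:,1],p[1]+s*L[:,0]+c*L[:,1],.14+L[:,2]]
E
cat > fit.py <<'E'
from h import *
from scipy.optimize import least_squares
I=cv2.imread("pics/top0.png"); g=cv2.cvtColor(I,cv2.COLOR_BGR2GRAY)
C=[[-.024,.14,.02],[-.024,-.14,.02],[-.234,.14,.02],[-.234,-.14,.02]]
px={'a':[[103,203],[211.2,220.7],[90,290],[207,299]],'b':[[267,204.5],[374.5,219.5],[255,287],[367,300]]}
P={}
for k in px:
    r=least_squares(lambda p:(proj("top",W(p,C))-px[k]).ravel(),[.64,.2 if k=='a' else -.2,0])
    P[k]=r.x; print(k,r.x,r.fun)
def rect(p,s=.0005):
    x=np.arange(-.24,-.018,s);y=np.arange(-.145,.145,s)
    X,Y=np.meshgrid(x,y,indexing='ij'); uv=proj("top",W(p,np.c_[X.ravel(),Y.ravel(),0*X.ravel()+.02])).astype('f')
    return cv2.remap(g,uv[:,0].reshape(X.shape),uv[:,1].reshape(X.shape),cv2.INTER_CUBIC),x,y
A,x,y=rect(P['a'])
for it in range(3):
    B,_,_=rect(P['b'])
    m=np.full(B.shape,255,'u1'); 
    q=ray("top",[[290,240],[360,240],[360,295],[290,295]],.16) # press region
    L=(q[:,:2]-P['b'][:2])@np.array([[np.cos(P['b'][2]),-np.sin(P['b'][2])],[np.sin(P['b'][2]),np.cos(P['b'][2])]])
    cv2.fillPoly(m,[np.c_[(L[:,1]-y[0])/.0005,(L[:,0]-x[0])/.0005].astype('i4')],0)
    cc,M=cv2.findTransformECC(A,B,np.eye(2,3,dtype='f'),cv2.MOTION_EUCLIDEAN,(3,200,1e-7),m,9)
    # A pixel (col=y,row=x) -> B pixel; rotation/shift in local frame of b
    o=np.array([(0-y[0])/.0005,(0-x[0])/.0005,1]); n=M@o
    dy=(n[0]-o[0])*.0005;dx=(n[1]-o[1])*.0005;ang=-np.arctan2(M[1,0],M[0,0])
    # local y axis: cols; d(row)/d(col)>0 means +y tips to +x => yaw negative
    w=W(P['b'],[[dx,dy,0]])[0]; P['b']=np.array([w[0],w[1],P['b'][2]+ang]); print(cc,dx,dy,ang,P['b'])
np.save("P.npy",np.array([P['a'],P['b']]))
E
cat > over.py <<'E'
from h import *
import sys
P=np.load("P.npy");I=cv2.imread("pics/top0.png");o=[]
J=cv2.resize(I,None,fx=4,fy=4,interpolation=cv2.INTER_CUBIC)
def dr(p,L,c):
    uv=(proj("top",W(p,L))+.5)*4-.5; cv2.polylines(J,[np.round(uv).astype(int)],True,c,1,cv2.LINE_AA)
def box(x0,x1,y0,y1,z): return [[x0,y0,z],[x1,y0,z],[x1,y1,z],[x0,y1,z]]
for i,p in enumerate(P):
    dr(p,box(-.234,-.024,-.14,.14,.02),(0,0,255))
    if i==0:
        dr(p,box(-.022,.022,.101,.108,.0285),(0,255,0))
        dr(p,box(-.013,.013,-.018,-.01,.048),(255,0,255)); dr(p,box(-.013,.013,.026,.034,.048),(255,0,255))
    else: dr(p,box(-.022,.022,.101,.108,.0285),(0,255,0))
    dr(p,box(-.014,.014,-.108,-.101,.032),(255,255,0))
cv2.imwrite("pics/ov.png",np.vstack([J[740:1010,340:900],J[740:1060,990:1550]]))
E
python3 fit.py && python3 over.py
```

```text
a [ 0.6424  0.2112 -0.1264] [ 1.6918  4.2845 -0.0144 -2.4017  3.6511 -2.069  -5.2815  0.3545]
b [ 0.6336 -0.2133 -0.1494] [ 0.2892  1.1685 -0.3566 -0.3699  1.8248 -0.8381 -1.7487  0.1067]Traceback (most recent call last):
  File "fit.py", line 21, in <module>
    cc,M=cv2.findTransformECC(A,B,np.eye(2,3,dtype='f'),cv2.MOTION_EUCLIDEAN,(3,200,1e-7),m,9)
         ~~~~~~~~~~~~~~~~~~~~^^^^^^^^^^^^^^^^^^^^^^^^^^^^^^^^^^^^^^^^^^^^^^^^^^^^^^^^^^^^^^^^^
cv2.error: OpenCV(4.12.0) /io/opencv/modules/video/src/ecc.cpp:589: error: (-7:Iterations do not converge) The algorithm stopped before its convergence. The correlation is going to be minimized. Images may be uncorrelated or non-overlapped in function 'findTransformECC'
```

```bash
sed -i "s/proj(\"top\",W(p,C))-px\[k\]/proj(\"top\",W(p,C[:2]))-px[k][:2]/; s/,m,9)/,m,21)/" fit.py; python3 fit.py ; python3 - <<'E'
E
[ -f P.npy ] && python3 over.py
```

```text
a [ 0.6447  0.2121 -0.1849] [ 1.3526  0.2665 -1.3458 -0.2379]
b [ 0.6345 -0.2138 -0.1628] [ 0.4184  0.0602 -0.4165 -0.0515]
0.9368306584827808 -0.001545101972296834 -0.003940270274877549 -0.023101415 [ 0.6324 -0.2174 -0.186 ]
0.9272889053158158 2.9543240962084384e-05 5.970741715282202e-05 0.0005097255 [ 0.6324 -0.2173 -0.1854]
0.9278083218458946 5.714978906325996e-07 -1.5374291688203813e-06 -3.3837918e-05 [ 0.6324 -0.2173 -0.1855]
```

View pics/ov.png

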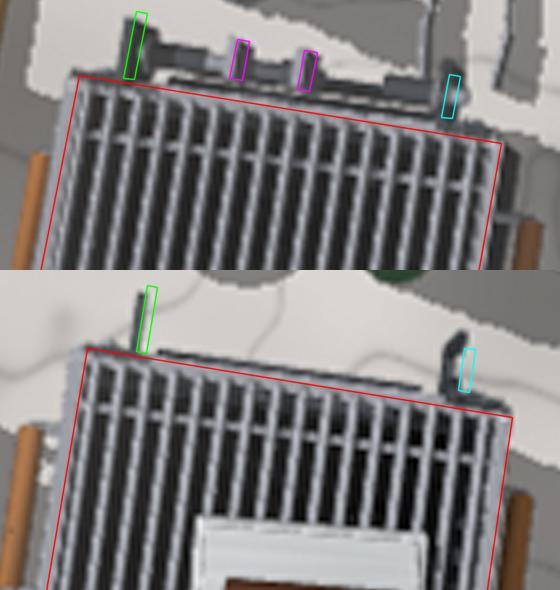

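The overlay shows the yaw is too steep: the red edges diverge from the bars, while B's bars and crossbar slope less. I'll get yaw from bar sharpness in the rectified view.

```bash
cat > fit2.py <<'E'
from h import *
from scipy.optimize import minimize_scalar
I=cv2.imread("pics/top0.png"); g=cv2.cvtColor(I,cv2.COLOR_BGR2GRAY)
P=np.load("P.npy") if 0 else np.array([[.6435,.2117,-.15],[.6320,-.2155,-.15]])
s=.0005
def rect(p,xr,yr):
    x=np.arange(*xr,s);y=np.arange(*yr,s);X,Y=np.meshgrid(x,y,indexing='ij')
    uv=proj("top",W(p,np.c_[X.ravel(),Y.ravel(),0*X.ravel()+.02])).astype('f')
    return cv2.remap(g,uv[:,0].reshape(X.shape),uv[:,1].reshape(X.shape),cv2.INTER_CUBIC).astype(float),x,y
for i in (0,1):
    xr=(-.22,-.035) if i==0 else (-.11,-.035)
    best={}
    for nm,ax in(("bars",0),("cross",1)):
        sc=[(rect([*P[i][:2],w],xr,(-.12,.12))[0].mean(ax).var(),w) for w in np.arange(-.22,-.08,.004)]
        best[nm]=max(sc)
    P[i,2]=best["bars"][1]; print(i,best)
    G,x,y=rect(P[i],(-.26,.0),(-.17,.17))
    cv2.imwrite(f"pics/r{i}.png",cv2.resize(G[::-1,::-1],None,fx=.8,fy=.8)); 
R=[cv2.imread(f"pics/r{i}.png") for i in (0,1)]
for r in R: # predicted grate outline
    f=lambda X,Y:(int((.17-Y)/s*.8),int((0-X)/s*.8))
    cv2.rectangle(r,f(-.024,.14),f(-.234,-.14),(0,0,255),1)
cv2.imwrite("pics/rr.png",np.vstack([r[:300] for r in R])); np.save("P.npy",P)
E
python3 fit2.py
```

```text
0 {'bars': (np.float64(1882.5573491705916), np.float64(-0.15999999999999995)), 'cross': (np.float64(94.33944833087943), np.float64(-0.15999999999999995))}
1 {'bars': (np.float64(2761.6059375918207), np.float64(-0.15599999999999994)), 'cross': (np.float64(187.41412207272376), np.float64(-0.16399999999999995))}[ WARN:0@2.596] global loadsave.cpp:1063 imwrite_ Unsupported depth image for selected encoder is fallbacked to CV_8U.
```

View pics/rr.png

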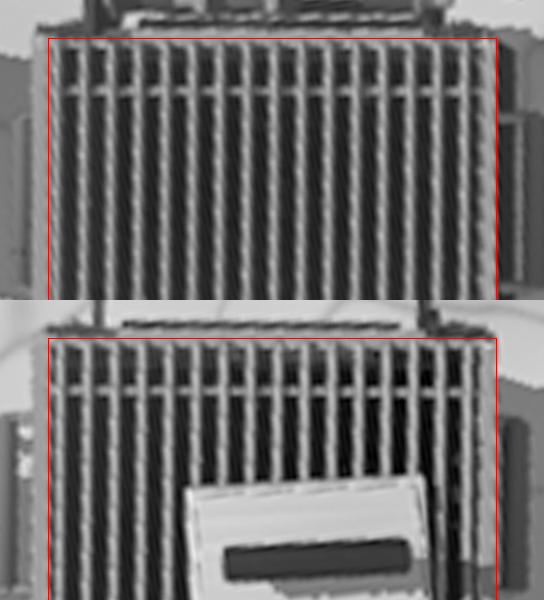

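Both rectified grates line up squarely at a yaw of about -0.16. The outlines are off by a few mm in y at most. I'll use the bar peaks for y and ECC for the relative shift.

```bash
cat > fit3.py <<'E'
from h import *
from scipy.signal import find_peaks
exec(open("fit2.py").read().split("for i in (0,1):")[0])
P=np.array([[.6435,.2117,-.16],[.6320,-.2155,-.16]])
A,x,y=rect(P[0],(-.085,-.03),(-.16,.16))
for it in range(3):
    B,_,_=rect(P[1],(-.085,-.03),(-.16,.16))
    cc,M=cv2.findTransformECC(A.astype('f'),B.astype('f'),np.eye(2,3,dtype='f'),cv2.MOTION_EUCLIDEAN,(3,200,1e-7),None,15)
    o=np.array([-y[0]/s,-x[0]/s,1]);n=M@o;d=(n-o[:2])*s;ang=-np.arctan2(M[1,0],M[0,0])
    w=W(P[1],[[d[1],d[0],0]])[0];P[1]=[w[0],w[1],P[1,2]+ang];print(cc,d,ang,P[1])
for i in(0,1):
    G,x,y=rect(P[i],(-.085,-.03),(-.165,.165)); pr=cv2.GaussianBlur(G.mean(0)[None],(0,0),4)[0]
    pk,_=find_peaks(pr,prominence=5); print("bars",i,y[pk]*1e3)
    G,x,y=rect(P[i],(-.09,.0),(-.08,.08)); pr=G.mean(1); pk,_=find_peaks(pr,prominence=2); print("rows",x[pk]*1e3,pr[pk])
    dv=np.gradient(cv2.GaussianBlur(pr[None],(0,0),2)[0]);print("  edge",x[np.argsort(dv)[:3]],x[np.argsort(-dv)[:3]])
np.save("P.npy",P)
E
python3 fit3.py; python3 over.py; mv pics/ov.png pics/ov2.png
```

```text
0.8635754237464975 [-0.0026 -0.0007] -0.0052080974 [ 0.6309 -0.218  -0.1652]
0.8622650988428766 [-0.0001 -0.    ] -0.00080685975 [ 0.6309 -0.218  -0.166 ]
0.8631737334811908 [-0.  0.] -4.7164787e-05 [ 0.6309 -0.218  -0.1661]
bars 0 [-136.  -120.  -103.   -86.5  -69.   -52.5  -35.   -18.5   -1.    15.5
   33.    50.    66.5   84.   101.   118.   145.5]
rows [-66.5 -57.5 -36.  -22.  -11. ] [ 80.2344 125.6437  90.7156 161.5906 125.1969]
  edge [-0.018  -0.0185 -0.0175] [-0.0135 -0.013  -0.014 ]
bars 1 [-133.  -120.  -103.5  -86.   -69.5  -52.5  -35.5  -18.5   -1.5   15.5
   32.5   49.5   66.5   83.5  100.5  117.5  134.5  157. ]
rows [-77.  -66.5 -57.  -35.5 -21.5  -9. ] [ 80.9656  81.0187 139.6562  97.5969 163.525  208.3375]
  edge [-0.018  -0.0185 -0.0175] [-0.0135 -0.013  -0.014 ]
```

View pics/ov2.png

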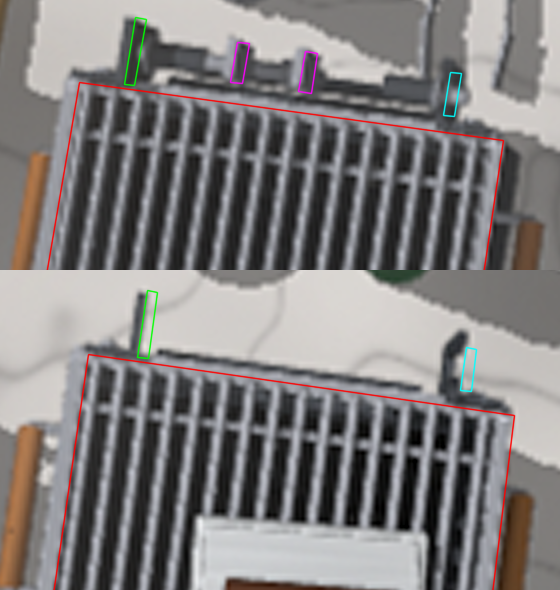

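In the overlay, the B lugs, the A plates and the frame edges all lie about 10 px (6-7 mm) toward +y of the model. That matches the bars being symmetric about a gap, so I shift y by 7 mm, then check x by crossbar symmetry.

```bash
cat > fit4.py <<'E'
from h import *
from scipy.signal import find_peaks
src=open("fit2.py").read().split("for i in (0,1):")[0]; exec(src)
P=np.load("P.npy")
for i in(0,1): P[i]=[*W(P[i],[[0,.007,0]])[0][:2],P[i,2]]
y0=.12
for i,yr in((0,(-.12,.12)),(1,(.055,.12))):
    G,x,y=rect(P[i],(-.26,-.02),yr); pr=cv2.GaussianBlur(np.median(G,1)[None],(0,0),2)[0];pk,_=find_peaks(pr,prominence=3);print(i,x[pk]*1e3)
for i in (0,1):
    G,x,y=rect(P[i],(-.085,-.03),(-.165,.165)); pr=cv2.GaussianBlur(G.mean(0)[None],(0,0),4)[0]
    pk,_=find_peaks(pr,prominence=5); print(y[pk]*1e3)
np.save("P2.npy",P);print(P)
E
python3 fit4.py
sed -i 's/P.npy/P2.npy/; s/fx=4,fy=4/fx=5,fy=5/; s/)\*4-.5/)*5-.5/' over.py
sed -i 's/^cv2.imwrite.*/cv2.imwrite("pics\/ov3.png",np.vstack([J[930:1190,490:1190],J[940:1140,1300:2000]]))/' over.py; python3 over.py
```

```text
0 [-232.  -216.  -196.5  -57. ]
1 [-232.  -208.5 -196.  -172.5 -163.  -145.  -126.5 -106.   -95.5  -87.
  -77.5  -68.5  -57.   -39.5]
[-143.  -127.  -110.   -93.5  -76.   -59.5  -42.   -25.5   -8.     8.5
   26.    43.    59.5   77.    94.   111.   138.5]
[-140.  -127.  -110.5  -93.   -76.5  -59.5  -42.5  -25.5   -8.5    8.5
   25.5   42.5   59.5   76.5   93.5  110.5  127.5  150. ]
[[ 0.6446  0.2186 -0.16  ]
 [ 0.6321 -0.2111 -0.1661]]
```

View pics/ov3.png

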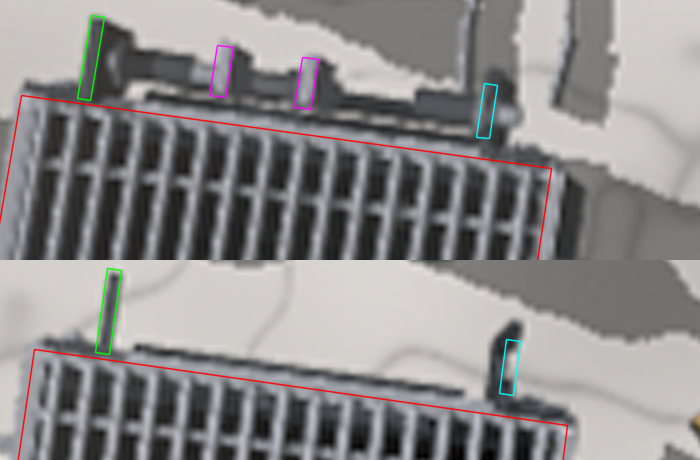

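The shift is right: the green and magenta outlines now cover B's pin lug (~(108,312)) and A's two plates ((222,70) and (306,83)). Moving now.

```bash
cat >> h.py <<'E'
from scipy.spatial.transform import Rotation as R
def row(x,y,z,psi=-.163,p0=None,r0=None):
    o=ctrl.get_obs(); q=o["eef_rot"]; r=R.from_quat([q[1],q[2],q[3],q[0]])
    t=R.from_matrix(np.array([[np.cos(psi),np.sin(psi),0],[np.sin(psi),-np.cos(psi),0],[0,0,-1]]))
    return np.r_[r.inv().apply(np.array([x,y,z])-o["eef_pos"]),(r.inv()*t).as_rotvec()]
def D(i,x,y,z): # TCP for door-local point on grill i
    return W([*np.load("P2.npy")[i][:2],-.163],[[x,y,z]])[0]
E
python3 -c "
from h import *
print(row(.45,-.1,.37)); print(row(*D(0,0,0,.22)))
for n,u,z in(('oil top',(355,166),.19),('grinder',(133,165),.146)): print(n,ray('top',u,z))"
```

```text
[ 0.3923 -0.3328 -0.0663 -0.0016  0.0001  0.4968]
[ 0.6806 -0.5701 -0.0558 -0.0016  0.0001  0.4968]
oil top [[ 0.7239 -0.2987  0.19  ]]
grinder [[0.7497 0.2839 0.146 ]]
```

Request:
{"method": "carry_out", "body": {"steps": [0.05, -0.04, -0.03, 0, 0, 0.1, 1, 0.68, -0.57, -0.056, 0, 0, 0.497, 1, 0.68, -0.57, -0.056, 0, 0, 0.497, 1, 0.68, -0.57, -0.056, 0, 0, 0.497, 1, 0.68, -0.57, -0.056, 0, 0, 0.497, 1, 0.68, -0.57, -0.056, 0, 0, 0.497, 1, 0.68, -0.57, -0.056, 0, 0, 0.497, 1, 0.68, -0.57, -0.056, 0, 0, 0.497, 1, 0.68, -0.57, -0.056, 0, 0, 0.497, 1, 0.68, -0.57, -0.056, 0, 0, 0.497, 1, 0.68, -0.57, -0.056, 0, 0, 0.497, 1, 0.68, -0.57, -0.056, 0, 0, 0.497, 1, 0.68, -0.57, -0.056, 0, 0, 0.497, 1, 0.68, -0.57, -0.056, 0, 0, 0.497, 1, 0.68, -0.57, -0.056, 0, 0, 0.497, 1, 0.68, -0.57, -0.056, 0, 0, 0.497, 1, 0.68, -0.57, -0.056, 0, 0, 0.497, 1, 0.68, -0.57, -0.056, 0, 0, 0.497, 1, 0.68, -0.57, -0.056, 0, 0, 0.497, 1, 0.68, -0.57, -0.056, 0, 0, 0.497, 1]}}

```text
time_s: 2.1
eef_pos: [0.6439, 0.2189, 0.3584]
eef_rot: [0.0, 0.997, -0.081, -0.001]
wrist_force: [-0.4, -0.2, 0.2]
opening: 0.998
grasp_force: 0.0
```

```bash
python3 -c "
from h import *
print(row(*D(0,0,0,.087)));print(ctrl.get_obs())
s=ctrl.camera('side')[:,:,::-1]; cv2.imwrite('pics/s1.png',cv2.resize(s[160:380,120:400],None,fx=2.8,fy=2.7,interpolation=cv2.INTER_CUBIC))"
```

```text
[0.001  0.0001 0.1314 0.0011 0.0021 0.0016]
{'time_s': 2.1, 'q': array([ 0.1538,  0.3785,  1.2518, -0.0004,  1.5137,  1.886 ]), 'dq': array([-0.0315, -0.0367,  0.0301, -0.0029,  0.0011, -0.0014]), 'joint_efforts': array([  1.313 , -55.4845, -37.7132,   0.1563,  -0.0567,   0.0555]), 'eef_pos': array([0.6439, 0.2189, 0.3584]), 'eef_rot': array([ 0.0005,  0.9967, -0.0806, -0.0011]), 'wrist_force': array([-0.3814, -0.2016,  0.2107]), 'torque': array([0.0119, 0.0519, 0.0835]), 'grasp_force': 0.0, 'opening': 0.9977191150010759}
```

View pics/s1.png

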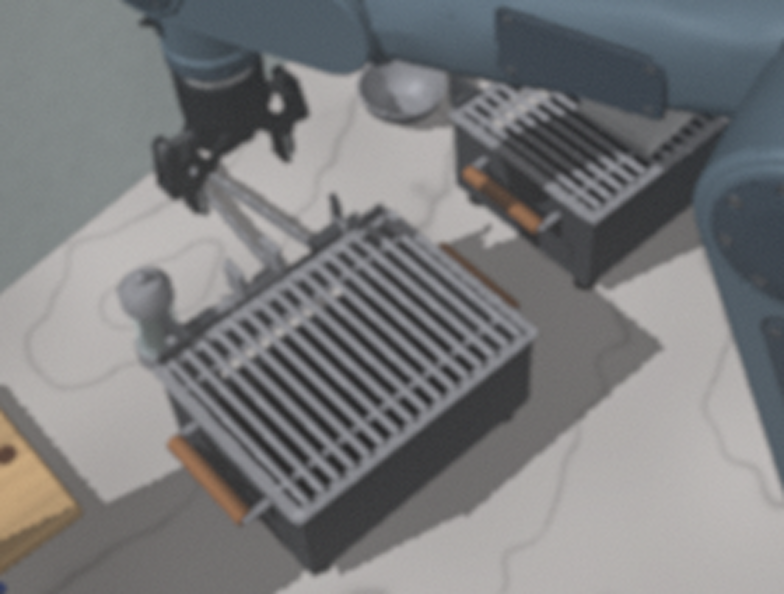

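The side view shows the gripper above grill A's front edge. Plate tops are near (232,265) and (275,240) in the crop, and the far slot lug near (336,200). I'll check these against the model.

```bash
python3 -c "
from h import *
uv=proj('side',np.array([D(0,0,.030,.048),D(0,0,-.014,.048),D(0,0,-.1045,.032),D(0,0,.1045,.0285),D(0,-.024,.14,.02),D(0,-.024,-.14,.02),D(0,-.234,.14,.02),D(0,-.234,-.14,.02)]))
print((uv-[120,160])*[2.8,2.7])"
```

```text
[[230.6525 270.413 ]
 [267.5166 245.6845]
 [341.1482 206.8342]
 [169.1664 325.4368]
 [153.8577 367.4421]
 [384.2515 208.6976]
 [296.4466 518.0588]
 [531.3148 331.4261]]
```

The projection matches the picture to within 1-2 px. Descend and pinch.

Request:
{"method": "carry_out", "body": {"steps": [0, 0, 0.04, 0, 0, 0, 1, 0, 0, 0.08, 0, 0, 0, 1, 0, 0, 0.11, 0, 0, 0, 1, 0, 0, 0.131, 0, 0, 0, 1, 0, 0, 0.131, 0, 0, 0, 1, 0, 0, 0.131, 0, 0, 0, 1, 0, 0, 0.131, 0, 0, 0, 0, 0, 0, 0.131, 0, 0, 0, 0, 0, 0, 0.131, 0, 0, 0, 0, 0, 0, 0.131, 0, 0, 0, 0, 0, 0, 0.131, 0, 0, 0, 0, 0, 0, 0.131, 0, 0, 0, 0, 0, 0, 0.131, 0, 0, 0, 0, 0, 0, 0.131, 0, 0, 0, 0]}}

```text
time_s: 3.55
eef_pos: [0.6457, 0.2179, 0.2323]
eef_rot: [0.0, 0.997, -0.081, 0.003]
wrist_force: [1.5, -0.4, 6.3]
opening: 0.406
grasp_force: 62.4
```

```bash
python3 -c "
from h import *
print(ctrl.get_obs()); print(row(*D(0,0,0,.087)))"
```

```text
{'time_s': 3.55, 'q': array([ 0.1525,  0.4725,  1.3797, -0.002 ,  1.2838,  1.8861]), 'dq': array([ 0.0006,  0.0015, -0.0012,  0.0009, -0.0011,  0.0005]), 'joint_efforts': array([ -0.1536, -53.2025, -30.613 ,   1.0589,   0.0007,   0.1109]), 'eef_pos': array([0.6457, 0.2179, 0.2323]), 'eef_rot': array([ 0.0003,  0.9967, -0.0811,  0.0029]), 'wrist_force': array([ 1.5151, -0.4066,  6.3345]), 'torque': array([-1.1136, -0.0333,  0.1141]), 'grasp_force': 62.37076163291931, 'opening': 0.40563410007868655}
[-0.0012 -0.0005  0.0053  0.0001 -0.0059  0.0007]
```

The opening matches 36 mm, so the pin is drawn. Start lifting gently.

Request:
{"method": "carry_out", "body": {"steps": [0, 0, -0.01, 0, 0, 0, 0, 0, 0, -0.02, 0, 0, 0, 0, 0, 0, -0.03, 0, 0, 0, 0, 0, 0, -0.04, 0, 0, 0, 0, 0, 0, -0.05, 0, 0, 0, 0, 0, 0, -0.05, 0, 0, 0, 0, 0, 0, -0.05, 0, 0, 0, 0]}}

```text
time_s: 4.25
eef_pos: [0.6442, 0.2181, 0.2792]
eef_rot: [-0.0, 0.997, -0.082, 0.0]
wrist_force: [0.1, 0.1, -5.0]
opening: 0.404
grasp_force: 64.2
```

```bash
python3 -c "
from h import *
o=ctrl.get_obs();print(o['wrist_force'],o['torque'],o['opening'],o['eef_pos'])
I=ctrl.camera('top')[:,:,::-1];S=ctrl.camera('side')[:,:,::-1]
a=cv2.resize(I[150:280,70:270],(780,300));b=cv2.resize(S[190:310,150:350],(780,300),interpolation=2)
cv2.imwrite('pics/l1.png',np.vstack([cv2.resize(I[160:240,80:230],(780,300),interpolation=2),b]))"
```

```text
[ 0.1435  0.1068 -4.9614] [0.0081 0.0693 0.0118] 0.4040097708634204 [0.6442 0.2181 0.2792]
```

View pics/l1.png

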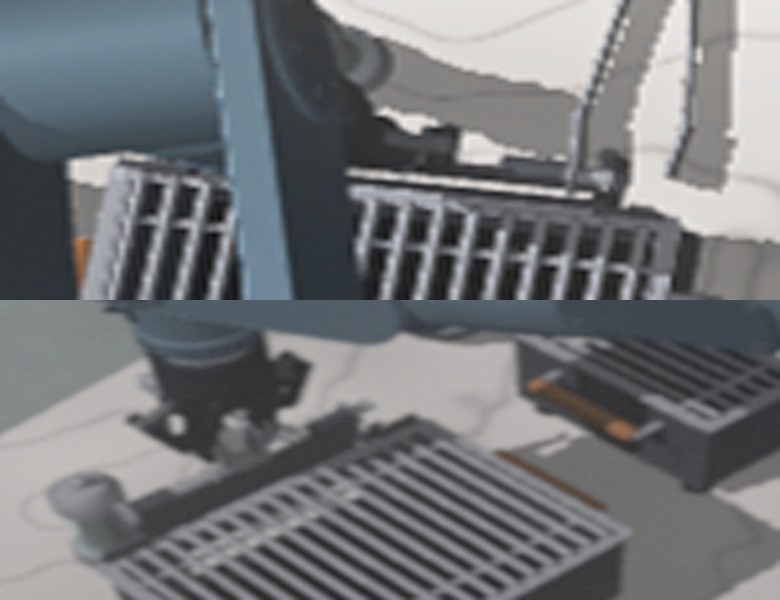

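The door is held clear, with 5 N of load and almost no moment. The side view shows it level below the gripper, the stub end at the right out of the slot lug near (360,410). Next: raise it, then compute the transfer to B.

```bash
python3 -c "
from h import *
print(row(*D(0,.0012,0,.242))); print(row(*D(1,.0012,0,.242))); print(D(1,.0012,0,.242))"
```

```text
[ 0.0018 -0.0007 -0.1039  0.0004  0.0012 -0.0002]
[ 0.0592  0.4253 -0.1038  0.0004  0.0012 -0.0002]
[ 0.6332 -0.2113  0.382 ]
```

Request:
{"method": "carry_out", "body": {"steps": [0, 0, -0.03, 0, 0, 0, 0, 0, 0, -0.07, 0, 0, 0, 0, 0.002, 0, -0.104, 0, 0, 0, 0, 0.005, 0.025, -0.104, 0, 0, 0, 0, 0.01, 0.055, -0.104, 0, 0, 0, 0, 0.014, 0.09, -0.104, 0, 0, 0, 0, 0.019, 0.125, -0.104, 0, 0, 0, 0, 0.023, 0.16, -0.104, 0, 0, 0, 0, 0.028, 0.195, -0.104, 0, 0, 0, 0, 0.033, 0.23, -0.104, 0, 0, 0, 0, 0.038, 0.265, -0.104, 0, 0, 0, 0, 0.042, 0.3, -0.104, 0, 0, 0, 0, 0.047, 0.335, -0.104, 0, 0, 0, 0, 0.052, 0.365, -0.104, 0, 0, 0, 0, 0.056, 0.395, -0.104, 0, 0, 0, 0, 0.058, 0.415, -0.104, 0, 0, 0, 0, 0.059, 0.425, -0.104, 0, 0, 0, 0, 0.059, 0.425, -0.104, 0, 0, 0, 0, 0.059, 0.425, -0.104, 0, 0, 0, 0, 0.059, 0.425, -0.104, 0, 0, 0, 0]}}

```text
time_s: 6.35
eef_pos: [0.6335, -0.2094, 0.383]
eef_rot: [-0.0, 0.997, -0.081, 0.0]
wrist_force: [-0.4, -0.0, -3.5]
opening: 0.4
grasp_force: 64.2
```

```bash
python3 -c "
from h import *
print(row(*D(1,.0012,0,.122)));o=ctrl.get_obs();print(o['wrist_force'],o['torque'],o['opening'],o['eef_rot'])
"
```

```text
[ 0.      0.0021  0.121  -0.0006  0.      0.0014]
[-0.4172 -0.0374 -3.5411] [ 0.0181 -0.0086 -0.0077] 0.3998164888203288 [-0.0003  0.9967 -0.0807  0.    ]
```

Request:
{"method": "carry_out", "body": {"steps": [0, 0.002, 0.03, 0, 0, 0, 0, 0, 0.002, 0.06, 0, 0, 0, 0, 0, 0.002, 0.085, 0, 0, 0, 0, 0, 0.002, 0.105, 0, 0, 0, 0, 0, 0.002, 0.115, 0, 0, 0, 0, 0, 0.002, 0.12, 0, 0, 0, 0, 0, 0.002, 0.125, 0, 0, 0, 0, 0, 0.002, 0.129, 0, 0, 0, 0, 0, 0.002, 0.133, 0, 0, 0, 0, 0, 0.002, 0.133, 0, 0, 0, 0, 0, 0.002, 0.133, 0, 0, 0, 0]}}

```text
time_s: 7.45
eef_pos: [0.633, -0.2129, 0.2501]
eef_rot: [0.0, 0.997, -0.082, 0.0]
wrist_force: [0.3, -1.6, -4.2]
opening: 0.399
grasp_force: 64.2
```

```bash
python3 -c "
from h import *
print(row(*D(1,.0012,0,.110)));o=ctrl.get_obs();print(o['wrist_force'],o['torque'],o['opening'],o['eef_rot'])
"
```

```text
[-0.0001 -0.0016  0.0001  0.0001 -0.0003 -0.0003]
[ 0.3072 -1.6051 -4.1954] [-0.0271  0.0967 -0.0234] 0.3991347076542812 [ 0.      0.9967 -0.0816  0.0001]
```

The stub is in the slot with almost no load. A quick x feel against the slot walls will centre it.

Request:
{"method": "carry_out", "body": {"steps": [0.002, 0, 0, 0, 0, 0, 0, 0.004, 0, 0, 0, 0, 0, 0, 0.004, 0, 0, 0, 0, 0, 0]}}

```text
time_s: 7.75
eef_pos: [0.6366, -0.2135, 0.25]
eef_rot: [-0.0, 0.997, -0.082, -0.001]
wrist_force: [-3.6, 0.4, -2.1]
opening: 0.404
grasp_force: 63.8
```

```bash
python3 -c "
from h import *
o=ctrl.get_obs();print(row(*D(1,.0012,0,.110)),o['wrist_force'],o['torque'])
"
```

```text
[-0.0037 -0.0017 -0.     -0.      0.0015 -0.0008] [-3.6231  0.4275 -2.1345] [-0.0361  0.7412 -0.376 ]
```

Request:
{"method": "carry_out", "body": {"steps": [-0.004, 0, 0, 0, 0, 0, 0, -0.008, 0, 0, 0, 0, 0, 0, -0.008, 0, 0, 0, 0, 0, 0]}}

```text
time_s: 8.05
eef_pos: [0.6297, -0.2123, 0.2503]
eef_rot: [0.0, 0.997, -0.081, 0.002]
wrist_force: [4.5, -0.9, -5.6]
opening: 0.404
grasp_force: 64.7
```

```bash
python3 -c "
from h import *
o=ctrl.get_obs();print(row(*D(1,.0012,0,.110)),o['wrist_force'],o['torque'])
"
```

```text
[ 0.0034 -0.0015  0.0003  0.0004 -0.0034  0.0007] [ 4.4697 -0.9054 -5.5734] [-0.006  -0.8805  0.518 ]
```

It's symmetric about the current estimate to 0.1 mm. Re-centre and release.

Request:
{"method": "carry_out", "body": {"steps": [0.0035, -0.0015, 0, 0, 0, 0, 0, 0.0035, -0.0015, 0, 0, 0, 0, 0, 0.0035, -0.0015, 0, 0, 0, 0, 0, 0.0035, -0.0015, 0, 0, 0, 0, 0.5, 0.0035, -0.0015, 0, 0, 0, 0, 0.6, 0.0035, -0.0015, 0, 0, 0, 0, 0.8, 0.0035, -0.0015, 0, 0, 0, 0, 1, 0.0035, -0.0015, 0, 0, 0, 0, 1, 0.0035, -0.0015, 0, 0, 0, 0, 1]}}

```text
time_s: 8.95
eef_pos: [0.6328, -0.2111, 0.25]
eef_rot: [-0.0, 0.997, -0.081, 0.0]
wrist_force: [0.2, -0.1, 0.6]
opening: 1.001
grasp_force: 0.0
```

```bash
python3 -c "
from h import *
o=ctrl.get_obs();print(o['wrist_force'],o['torque'],o['opening'],o['eef_pos'])
I=ctrl.camera('top')[:,:,::-1];S=ctrl.camera('side')[:,:,::-1]
cv2.imwrite('pics/t2.png',I);cv2.imwrite('pics/s2.png',S)
print(row(*D(1,.0,-.018,.18)))"
```

```text
[ 0.2383 -0.1009  0.6236] [ 0.0115 -0.0215 -0.0289] 1.0013806093319744 [ 0.6328 -0.2111  0.25  ]
[-0.0007  0.0181 -0.0701 -0.0001  0.     -0.    ]
```

Request:
{"method": "carry_out", "body": {"steps": [0, 0, -0.03, 0, 0, 0, 1, 0, 0, -0.065, 0, 0, 0, 1, 0, 0.018, -0.07, 0, 0, 0, 0, 0, 0.018, -0.07, 0, 0, 0, 0, 0, 0.018, -0.07, 0, 0, 0, 0, 0, 0.018, -0.07, 0, 0, 0, 0, 0, 0.018, -0.07, 0, 0, 0, 0, 0, 0.018, -0.07, 0, 0, 0, 0, 0, 0.018, -0.07, 0, 0, 0, 0, 0, 0.018, -0.05, 0, 0, 0, 0, 0, 0.018, -0.035, 0, 0, 0, 0, 0, 0.018, -0.03, 0, 0, 0, 0, 0, 0.018, -0.03, 0, 0, 0, 0, 0, 0.018, -0.03, 0, 0, 0, 0]}}

```text
time_s: 10.45
eef_pos: [0.63, -0.2291, 0.2802]
eef_rot: [0.0, 0.997, -0.082, 0.0]
wrist_force: [-0.6, 0.7, -0.0]
opening: 0.004
grasp_force: 0.0
```

```bash
python3 -c "
from h import *
o=ctrl.get_obs();print(o['wrist_force'],o['torque'],o['opening'],o['eef_pos'])"
```

```text
[-0.6368  0.6994 -0.0109] [-0.0081 -0.0434 -0.0291] 0.00359641946872576 [ 0.63   -0.2291  0.2802]
```

Request:
{"method": "carry_out", "body": {"steps": [0, 0, 0.002, 0, 0, 0, 0, 0, 0, 0.004, 0, 0, 0, 0, 0, 0, 0.006, 0, 0, 0, 0, 0, 0, 0.006, 0, 0, 0, 0]}}

```text
time_s: 10.85
eef_pos: [0.6299, -0.2297, 0.2745]
eef_rot: [0.001, 0.997, -0.082, 0.001]
wrist_force: [1.0, -1.2, 3.4]
opening: 0.001
grasp_force: 1.3
```

Request:
{"method": "carry_out", "body": {"steps": [0, 0, 0.002, 0, 0, 0, 0, 0, 0, 0.003, 0, 0, 0, 0, 0, 0, 0.003, 0, 0, 0, 0]}}

```text
time_s: 11.15
eef_pos: [0.6298, -0.2293, 0.2709]
eef_rot: [0.0, 0.997, -0.082, 0.0]
wrist_force: [-0.6, -3.2, 3.5]
opening: -0.002
grasp_force: 1.8
```

Request:
{"method": "carry_out", "body": {"steps": [0, 0, 0.002, 0, 0, 0, 0, 0, 0, 0.003, 0, 0, 0, 0, 0, 0, 0.003, 0, 0, 0, 0]}}

```text
time_s: 11.45
eef_pos: [0.6297, -0.2289, 0.2675]
eef_rot: [-0.0, 0.997, -0.081, -0.0]
wrist_force: [-0.4, -1.4, 2.1]
opening: -0.003
grasp_force: 1.3
```

Request:
{"method": "carry_out", "body": {"steps": [0, 0, 0.002, 0, 0, 0, 0, 0, 0, 0.003, 0, 0, 0, 0, 0, 0, 0.003, 0, 0, 0, 0]}}

```text
time_s: 11.75
eef_pos: [0.6301, -0.2283, 0.2654]
eef_rot: [-0.001, 0.997, -0.081, 0.0]
wrist_force: [-0.7, 0.3, 6.7]
opening: 0.002
grasp_force: 3.1
```

Request:
{"method": "carry_out", "body": {"steps": [0, 0, 0.002, 0, 0, 0, 0, 0, 0, 0.003, 0, 0, 0, 0, 0, 0, 0.003, 0, 0, 0, 0]}}

```text
time_s: 12.05
eef_pos: [0.6304, -0.2273, 0.2627]
eef_rot: [-0.001, 0.997, -0.081, 0.001]
wrist_force: [-0.2, 4.6, 7.5]
opening: 0.003
grasp_force: 3.7
```

Request:
{"method": "carry_out", "body": {"steps": [0, 0, 0.002, 0, 0, 0, 0, 0, 0, 0.003, 0, 0, 0, 0, 0, 0, 0.003, 0, 0, 0, 0]}}

```text
time_s: 12.35
eef_pos: [0.6307, -0.2263, 0.2602]
eef_rot: [-0.002, 0.997, -0.081, 0.001]
wrist_force: [-0.5, 8.1, 9.6]
opening: 0.002
grasp_force: 5.2
```

```bash
python3 -c "
from h import *
o=ctrl.get_obs();print(o['wrist_force'],o['torque'],o['opening'],o['eef_pos'])
I=ctrl.camera('top')[:,:,::-1];S=ctrl.camera('side')[:,:,::-1]
cv2.imwrite('pics/t3.png',I);cv2.imwrite('pics/s3.png',S)"
```

```text
[-0.4644  8.1263  9.5725] [ 1.3342 -0.0428  0.0224] 0.0021921065497230736 [ 0.6307 -0.2263  0.2602]
```

The force pattern fits this: the stub has bottomed and the pin end is still sliding down the lug. Keep going.

Request:
{"method": "carry_out", "body": {"steps": [0, 0.0, 0.001, 0, 0, 0, 0, 0, 0, 0.002, 0, 0, 0, 0, 0, 0, 0.002, 0, 0, 0, 0]}}

```text
time_s: 12.75
eef_pos: [0.6302, -0.2275, 0.2571]
eef_rot: [-0.001, 0.997, -0.081, 0.0]
wrist_force: [0.8, 3.5, 5.0]
opening: 0.002
grasp_force: 2.8
```

Request:
{"method": "carry_out", "body": {"steps": [0, 0.0, 0.001, 0, 0, 0, 0, 0, 0, 0.002, 0, 0, 0, 0, 0, 0, 0.002, 0, 0, 0, 0]}}

```text
time_s: 13.05
eef_pos: [0.6309, -0.2276, 0.2569]
eef_rot: [-0.001, 0.997, -0.081, 0.001]
wrist_force: [0.9, 6.1, 12.9]
opening: 0.001
grasp_force: 6.4
```

The force dropped and then went rigid, so the pin probably snapped in. Retreat and look.

Request:
{"method": "carry_out", "body": {"steps": [0, 0, -0.02, 0, 0, 0, 0, 0, 0, -0.06, 0, 0, 0, 0, 0, 0, -0.11, 0, 0, 0, 0, 0, -0.05, -0.13, 0, 0, 0, 0, 0, -0.1, -0.13, 0, 0, 0, 0, 0, -0.15, -0.13, 0, 0, 0, 0, 0, -0.2, -0.13, 0, 0, 0, 0, 0, -0.25, -0.13, 0, 0, 0, 0, 0, -0.3, -0.13, 0, 0, 0, 0, 0, -0.35, -0.13, 0, 0, 0, 0, 0, -0.35, -0.13, 0, 0, 0, 0, 0, -0.35, -0.13, 0, 0, 0, 0]}}

```text
time_s: 14.25
eef_pos: [0.6861, 0.1183, 0.3832]
eef_rot: [0.0, 0.997, -0.08, -0.001]
wrist_force: [0.1, -1.7, -0.7]
opening: -0.002
grasp_force: 0.0
```

```bash
python3 -c "
from h import *
o=ctrl.get_obs();print(o['wrist_force'],o['eef_pos'])
I=ctrl.camera('top')[:,:,::-1];S=ctrl.camera('side')[:,:,::-1]
cv2.imwrite('pics/t4.png',I);cv2.imwrite('pics/s4.png',S)
print(proj('top',np.array([D(1,0,-.014,.044),D(1,0,.030,.042),D(1,0,.014,.042),D(1,0,.114,-.01)])),proj('side',np.array([D(1,0,-.014,.044),D(1,0,.030,.042),D(1,0,.014,.042),D(1,0,.114,-.01)])))
J=I.copy()
cv2.imwrite('pics/f4.png',np.vstack([cv2.resize(I[180:240,250:400],(780,312),interpolation=2),cv2.resize(S[140:235,270:420],(780,280)[0:2] if 0 else (442,280),interpolation=2) if 0 else cv2.resize(S[145:225,265:415],(780,280),interpolation=2)]))"
```

```text
[ 0.0882 -1.7433 -0.6625] [0.6861 0.1183 0.3832]
[[327.1504 203.4332]
 [310.0388 201.162 ]
 [316.2299 202.025 ]
 [277.6015 199.4811]] [[311.7578 166.6362]
 [301.7984 173.7912]
 [305.443  171.3377]
 [282.3211 198.7525]]
```

View pics/f4.png

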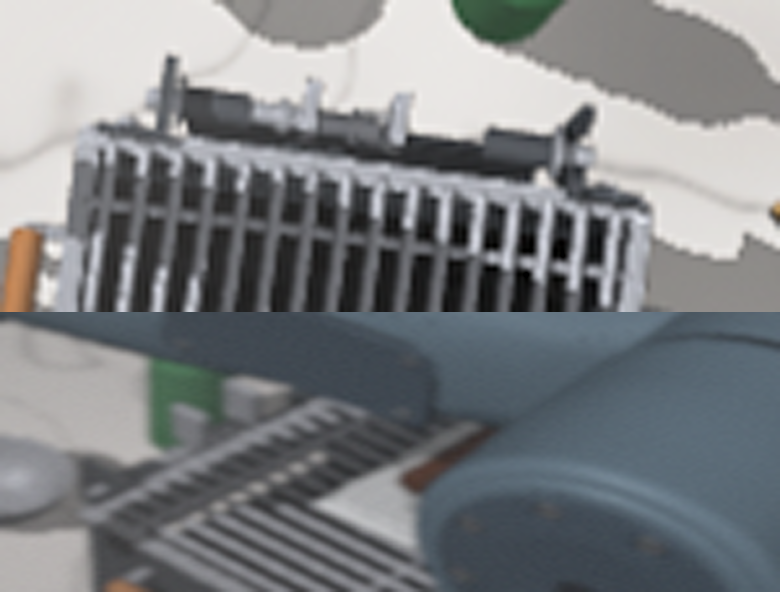

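The picture shows the pin tip protruding outside the pin lug at (150,100), and the stub through the slot lug at (585,155). The plates are at x≈313 and 402, which is 43 mm apart: pin fully out. Handing in.

```bash
python3 -c "
from bench import ctrl
print(ctrl.hand_in())"
```

```text
the job is handed in; nothing more can be done
None
```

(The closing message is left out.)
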